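# Mount the copper spool on the pay-off spindle

## Task

Take the orange spool of copper wire out of the sloping rack and mount it upright on the spindle of the green pay-off stand, fully home: the bar across the foot of the spindle must sit in the slots under the spool, so turn the spool by feel until it drops down flush on the turntable, then let go. Lower it gently, never drop it or force it down, and leave the other two spools in their bays and the white dish and the flux bottle where they stand.

Things in the scene. Friction and masses are not known exactly. Their poses are not given: they have to be found in the camera images.
- spool_copper: Full rigid spool of copper wire on orange plastic, 0.45 kg, 106 mm tall, in one of the rack's bays, leaning 20 degrees with its floor, top towards the robot. Origin: centre of the underside; z up its axis. Along z: 0-10 slotted foot (radius 31), 10-16 lower flange (radius 33), 16-70 copper winding (radius 28), 70-76 upper flange (radius 33), 76-106 neck. A bore of diameter 18 runs right through.
- copper_foot (a point): Centre of the copper spool's underside, axes as the spool's. The foot has four straight radial slots, 10 wide and 10 deep, every 90 degrees about z, from the bore out to the rim (one pair lies along the spool's x), open below.
- copper_neck (a point): Mid-height of the copper spool's round grip neck, the place to grasp: diameter 34, 30 high, the point lies on the axis 91 above the underside, 15 above the upper flange and 15 below the top; axes as the spool's.
- spool_steel: Same size and shape as spool_copper, standing in another bay of the rack: blue plastic with bright steel wire. Leave it in its bay.
- spool_brass: Same size and shape as spool_copper, standing in another bay of the rack: grey plastic with brass wire. Leave it in its bay.
- rack: Fixed light-wood rack, 110 deep (x) and 290 wide (y), with three bays side by side, 95 apart in y (centres at y = -95, 0, 95). Origin: centre of its underside, on the table. Its floor rises by 20 degrees towards +x (the side away from the robot at zero yaw), so the spools lean towards -x. Dividers stand 38 above the sloping floor, the front lip 18, the back wall 51.
- stand: Fixed green pay-off stand, base 150 x 150 and 24 high. Origin: centre of its underside. It carries a steel turntable (diameter 84) with an upright steel spindle (diameter 14) at the centre; a brake holds the turntable against light rubbing (0.35 N m).
- seat (a point): On the spindle's axis at the turntable's upper face (34.5 above the table), where the mounted spool's underside belongs; z up, yaw the stand's. Across the spindle's foot lies the turntable's drive bar: 54 long, 6 wide, round on top, 8 high. It starts at any angle, which is not measured and unrelated to the stand's yaw; a spool whose slots do not match rides on it 8 proud.
- spindle_tip (a point): Top of the spindle, 75 above the seat; its last 12 taper to diameter 4.
- dish: White ceramic dish, 72 across, 38 high, loose, in front of the rack. Origin: centre of its underside. Leave alone.
- flux: White plastic flux bottle with a blue cap, 52 across, 120 high, loose, behind the gap between rack and stand. Origin: centre of its underside. Leave alone.

How it is judged:
By the outcome, as a careful person would: the job done as asked, in the order asked, and still so for the second after the job is handed in, with the robot touching nothing.
It also fails if it takes over 61 s, if anything falls off the work surface, if the arm or the gripper's body presses on something with over 40 N, if the wrist force passes 120 N, or if a joint passes its speed limit or range.

## Robot

A 7-joint arm with a two-finger parallel gripper is mounted at the origin on the work surface. World frame = base frame: x ahead of the robot, y to its left, z up, the work surface at z = 0. Lengths are in m, angles in rad, forces in N, time in s.
With the tool pointing down it reaches from about 0.425 to 1.025 m from the base axis. Payload 3.6 kg.
Tool frame: the origin (TCP) lies on the centre line of the jaws, within the pads' length; the fingertips stand manip.finger_overhang ahead of it and the grasp point (between the pads) lies 5 mm behind it (manip.finger_overhang is the distance from the TCP to the fingertips, in m); x points along the fingers, y is the direction in which the jaws open and shut, and the axes are right-handed (so a half turn about x gives the same grasp; the last joint's range is limited). The gripper opens to 85 mm and grips with 20 to 120 N. Pads are 22 mm wide; open, the fingers measure 114 mm over their backs; the gripper's body (76 mm by 85 mm) begins 54 mm behind the grasp point. The pads swing forward as they close: fully open they stand 13 mm farther back than shut.
Start: joints at [-1.349, 0.591, 0.048, 1.609, -0.033, 0.943, -0.034], TCP at [0.224, 0.689, 0.245] pointing down, gripper open.
Joint ranges: [-2.69, 2.69], [-0.47, 2.24], [-1.27, 1.36], [0.19, 2.51], [-1.53, 4.68], [0.08, 2.07], [-3.09, 3.09]. Speed limits (rad/s): [2.57, 2.57, 3.14, 3.14, 3.14, 3.14, 3.14].

## Interface

Orientations are given as [roll, pitch, yaw] about the fixed x, y, z axes, in that order (R = Rz(yaw) Ry(pitch) Rx(roll)).
In Python, from workcell import manip gives the robot as it stands.
- The arm moves only by the tool carry_out, never from a script. Its argument "steps" is a list of rows, each a list of 3 entries, a list of its own where there are three numbers: the turn, a rotation vector about the tool's x, y, z in degrees, then the shift along the tool's x, y, z in cm, then the closure, from 0 (fully open) to 1 (shut). In form: [[[ax, ay, az], [tx, ty, tz], claw], ...]. A call has 1 to 10 rows; each row is the pose to reach, as a shift and turn from the pose commanded when the call began, along the tool's axes at that moment; what a row does not reach only later rows make up. A row lasts 1/10 s, in which the tool goes at most 50 mm and 8.59 degrees, less where a joint would pass 70% of its speed; a pose out of reach is approached as far as the arm can. A call with a gripper value outside its range is refused whole. The fingers move at their own pace and stop on an object; "newtons" is the grip in N (left out, the last holds). Time passes only in rows, so rows that repeat a pose let the fingers close. It gives the time, the measured TCP pose, the force and the opening at its end, in the units of the state.
- manip.sense(): the state, without advancing time (a new reading comes with each control period).
- manip.get_image(name): name is "side" or "top" or "wrist"; returns a dict with "image" (384x512x3 uint8, red, green, blue), "mtx" (3x3 intrinsics, pixels), "view" (4x4, takes a point from world to camera coordinates). Camera axes: x right, y down, z forward; pixel columns grow to the right and rows downward; lengths in m; the calibration is good to about 2 mm. The wrist camera is an equidistant fisheye: a pixel r from the principal point sees the ray r / f radians off the axis. A picture is of the moment at which its call begins. There is no depth.
- manip.job_done(): hands the job in, once; it reports no verdict.
Trained networks look in a picture, given as the dict that the camera call returned (one of the last four; its "shot" number tells which), for a name from the list of things; names that differ only in an ending like _2 or _b are one class to them, and where a whole thing is asked for, a point or a joint stands for the part that bears it (a point fixed in the world has none). Each returns a list of dicts, best first, with "score" (0 to 1); they miss things now and then, are a little off and sometimes report something else, mostly with a low value. They report only what shows in the picture. A call takes as long as a camera call.
- manip.look_for(picture, target): "bbox" ([left, top, right, bottom] in pixels, round what is visible of it).
- manip.masks_of(picture, target): "mask" (384x512 bool, what is visible of it) and "bbox" ([left, top, right, bottom] in pixels, round what is visible of it).
- manip.landmark_of(picture, target): "xy" ([column, row] in pixels: a listed point, or the origin of a listed thing).
The state is a dict: "clock": time; "joint_positions": joint angles; "qvel": joint speeds; "joint_efforts": joint torques, N m; "ee_pos": TCP position; "orientation": TCP orientation; "wrist_force": force on the tool from outside, world axes, zero at the start; "ft_torque": the same for the moment, N m; "gripper_width": finger opening in m.
Only numpy, scipy, OpenCV 4.12 (cv2) and the standard library are available. Lean on these libraries where they do the work, as an engineer would, in place of code of your own. Each camera call takes 0.05 s, during which the arm holds its last target. There are 200 camera calls.

## Working session

There is one attempt and no reset: what is moved stays moved. The work goes in short steps, Python scripts to look and compute and a tool call to move; the robot and the scene stay as the last step left them, time stands still between calls to the robot, and variables do not carry over. Pictures are saved under pics/ and viewed, about 8 in all and at most 12, crops included, and the job is handed in when it is done.

Besides the shell and the picture viewer there is one more tool, called after "Request:" by a JSON object that holds its "name" and its "arguments", one argument or row to a line. carry_out: Moves the arm, as the interface text tells. Its arguments: {"type":"object","properties":{"steps":{"type":"array"},"newtons":{"type":"number"}},"required":["steps"]}

```bash
mkdir -p pics; cat > h.py <<'E'
import numpy as np, cv2
from scipy.spatial.transform import Rotation as R
from workcell import manip
np.set_printoptions(precision=4,suppress=True)
def tri(obs):
    A=[];b=[]
    for p,uv in obs:
        K=np.array(p['mtx']);V=np.array(p['view'])
        d=np.linalg.inv(K)@[uv[0],uv[1],1]; d=V[:3,:3].T@d; d/=np.linalg.norm(d)
        c=-V[:3,:3].T@V[:3,3]; P=np.eye(3)-np.outer(d,d); A.append(P); b.append(P@c)
    A=np.vstack(A);b=np.hstack(b); x=np.linalg.lstsq(A,b,rcond=None)[0]
    return x, np.linalg.norm(A@x-b)
def proj(p,X):
    q=np.array(p['view'])@np.r_[X,1]; q=np.array(p['mtx'])@q[:3]; return q[:2]/q[2]
def onz(p,uv,z):
    K=np.array(p['mtx']);V=np.array(p['view'])
    d=V[:3,:3].T@np.linalg.inv(K)@[uv[0],uv[1],1]; c=-V[:3,:3].T@V[:3,3]
    return c+d*(z-c[2])/d[2]
E
python3 - <<'E'
from h import *
s=manip.get_image('side');t=manip.get_image('top')
cv2.imwrite('pics/a.png',cv2.resize(np.vstack([s['image'],t['image']])[:,:,::-1],None,fx=.78,fy=.78))
for n in ['copper_foot','copper_neck','spool_copper','spool_steel','spool_brass','rack','stand','seat','spindle_tip','dish','flux']:
    a=manip.landmark_of(s,n);b=manip.landmark_of(t,n)
    print(n,[(np.round(q['xy'],1),round(q['score'],2)) for q in a[:2]],[(np.round(q['xy'],1),round(q['score'],2)) for q in b[:2]])
    if a and b: print('   ',*tri([(s,a[0]['xy']),(t,b[0]['xy'])]))
st=manip.sense();print(st, manip.finger_overhang)
E
```

```text
copper_foot [(array([233., 196.]), 0.8)] [(array([219.6, 192.3]), 0.89)]
    [0.5799 0.1066 0.0209] 0.005165803192283817
copper_neck [(array([220.4, 169.3]), 0.86)] [(array([214.3, 205.4]), 0.76), (array([353.8, 209.7]), 0.5)]
    [0.5477 0.1097 0.1156] 0.0016103532836530085
spool_copper [(array([236.1, 191.2]), 0.73)] [(array([219.3, 195.4]), 0.88), (array([186. , 194.6]), 0.33)]
    [0.5788 0.103  0.0393] 0.006902992189100383
spool_steel [(array([206.5, 158.5]), 0.89)] [(array([148.5, 196.9]), 0.66)]
    [0.5724 0.2915 0.0279] 0.003555536776185303
spool_brass [(array([219.1, 172.9]), 0.73)] [(array([184.1, 198.5]), 0.82), (array([218.4, 193.8]), 0.27)]
    [0.5703 0.1947 0.04  ] 0.0032564722260898325
rack [(array([220. , 183.5]), 0.68)] [(array([183.8, 191.1]), 0.56)]
    [ 0.5839  0.2073 -0.0097] 0.00980092527627156
stand [(array([281. , 319.5]), 0.78), (array([157.6, 198.3]), 0.67)] [(array([356.6, 210.1]), 0.56)]
    [ 0.5264 -0.2555  0.0024] 0.004540110844254729
seat [(array([282.9, 310.6]), 0.91), (array([207.2, 159.2]), 0.33)] [(array([359.8, 212.5]), 0.78)]
    [ 0.5238 -0.2566  0.0348] 0.0016210518337239934
spindle_tip [(array([281.5, 286.3]), 0.68)] []
dish [(array([160.6, 199.5]), 0.64)] [(array([181. , 261.3]), 0.85)]
    [ 0.4041  0.2135 -0.007 ] 0.002192011653393039
flux [(array([323.3, 232.6]), 0.87)] [(array([182.6, 262.5]), 0.36)]
    [0.5496 0.0127 0.1227] 0.3025941326172807
{'clock': 1.2, 'joint_positions': array([-1.3495,  0.5912,  0.0484,  1.6085, -0.0333,  0.9427, -0.0337]), 'qvel': array([-0.0008, -0.0002, -0.0002, -0.0004, -0.0019, -0.0021,  0.    ]), 'joint_efforts': array([ -0.0002, -54.8655,   1.5461, -19.8537,   0.0094,   0.0016,
        -0.    ]), 'ee_pos': array([0.2245, 0.6894, 0.2453]), 'orientation': array([2.015 , 1.5708, 1.7002]), 'wrist_force': array([-0.3405,  0.1242, -0.6679]), 'ft_torque': array([ 0.0078,  0.0222, -0.0044]), 'gripper_width': 0.08545719437333048} 0.014
```

View picture.

View pics/a.png

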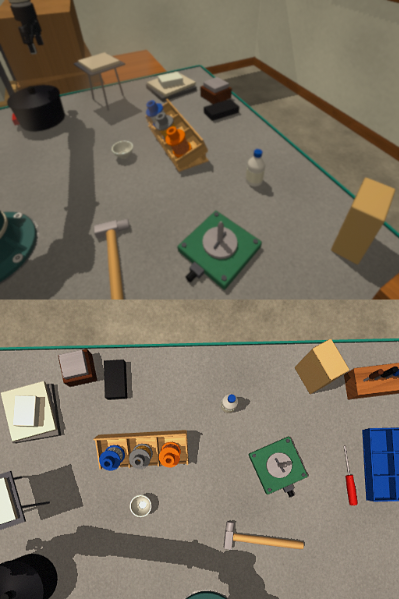

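```bash
cat >> h.py <<'E'
def cur():
    s=manip.sense(); return np.array(s['ee_pos']), R.from_euler('xyz',s['orientation']), s
def goto(P,Rt):
    p,r,s=cur(); print('turn deg',np.rad2deg((r.inv()*Rt).as_rotvec()),'shift cm',100*r.inv().apply(P-p))
def tool(x,y):   # tool x along x, jaw y approx
    x=np.array(x,float);x/=np.linalg.norm(x);y=np.array(y,float);y-=x*(x@y);y/=np.linalg.norm(y)
    return R.from_matrix(np.c_[x,y,np.cross(x,y)])
E
python3 - <<'E'
from h import *
t=manip.get_image('top');s=manip.get_image('side')
m=manip.masks_of(t,'rack')[0]; c,_=cv2.findContours(m['mask'].astype(np.uint8),0,2)
c=max(c,key=cv2.contourArea); b=cv2.boxPoints(cv2.minAreaRect(c)); print(m['score']); print(np.array([onz(t,q,.04) for q in b]))
m=manip.masks_of(t,'stand')[0]; c,_=cv2.findContours(m['mask'].astype(np.uint8),0,2);b=cv2.boxPoints(cv2.minAreaRect(max(c,key=cv2.contourArea)));print(m['score'],np.array([onz(t,q,.024) for q in b]))
for n in ['spool_copper','spool_brass','spool_steel']:
    for q in (t,s):
        for k in manip.look_for(q,n)[:1]: print(n,k['score'],k['bbox'])
p,r,st=cur(); print(p); print(r.as_matrix())
E
```

```text
0.63
[[0.6369 0.3597 0.04  ]
 [0.6471 0.0499 0.04  ]
 [0.5356 0.0459 0.04  ]
 [0.5253 0.3535 0.04  ]]
0.58 [[ 0.5637 -0.149   0.024 ]
 [ 0.6247 -0.2903  0.024 ]
 [ 0.4501 -0.362   0.024 ]
 [ 0.3903 -0.2221  0.024 ]]
spool_copper 0.79 [205.2, 182.6, 231.7, 215.5]
spool_copper 0.81 [211.2, 162.0, 246.2, 202.8]
spool_brass 0.86 [166.1, 183.4, 195.9, 218.1]
spool_brass 0.84 [199.3, 143.1, 228.6, 179.6]
spool_steel 0.92 [130.6, 185.8, 161.2, 219.9]
spool_steel 0.66 [186.1, 126.2, 212.7, 158.6]
[0.2245 0.6894 0.2453]
[[ 0.      0.3096  0.9509]
 [ 0.      0.9509 -0.3096]
 [-1.      0.0001  0.    ]]
```

```bash
cat >> h.py <<'E'
yw=np.deg2rad(1.9); S=np.sin(np.deg2rad(20)); C=np.cos(np.deg2rad(20))
ax=np.array([-S*np.cos(yw),-S*np.sin(yw),C]); Rg=tool(-ax,[np.cos(yw),np.sin(yw),0])
NECK=np.array([.548,.1095,.1156])
E
python3 - <<'E'
from h import *
goto(NECK+.12*ax,Rg)
E
```

```text
turn deg [ 69.3164 -12.2236  17.4308] shift cm [  1.6925 -46.5248  44.8563]
```

Request:
{"name": "carry_out", "arguments": {
  "steps": [
    [[69.3, -12.2, 17.4], [0, -46.5, 44.9], 0],
    [[69.3, -12.2, 17.4], [0, -46.5, 44.9], 0],
    [[69.3, -12.2, 17.4], [0, -46.5, 44.9], 0],
    [[69.3, -12.2, 17.4], [0, -46.5, 44.9], 0],
    [[69.3, -12.2, 17.4], [0, -46.5, 44.9], 0],
    [[69.3, -12.2, 17.4], [0, -46.5, 44.9], 0],
    [[69.3, -12.2, 17.4], [0, -46.5, 44.9], 0],
    [[69.3, -12.2, 17.4], [0, -46.5, 44.9], 0],
    [[69.3, -12.2, 17.4], [0, -46.5, 44.9], 0],
    [[69.3, -12.2, 17.4], [0, -46.5, 44.9], 0]
  ],
  "newtons": 40
}}

```text
clock: 2.7
ee_pos: [0.4432, 0.2393, 0.2452]
orientation: [1.569, 1.222, 0.034]
wrist_force: [0.9, -0.1, -0.7]
gripper_width: 0.0855
```

```bash
python3 - <<'E'
from h import *
goto(NECK+.12*ax,Rg); print(cur()[2])
E
```

```text
turn deg [ 0.1496 -0.0158  0.0024] shift cm [ 3.615   4.973  13.3363]
{'clock': 2.7, 'joint_positions': array([-1.2313,  0.2757,  0.6358,  2.3103,  0.1055,  0.3188, -0.6972]), 'qvel': array([ 1.4366, -0.2274, -0.4155,  0.1585, -0.1164, -0.2955,  1.1681]), 'joint_efforts': array([ -9.0566, -26.2605,   4.1121, -13.4413,   0.3083,  -0.4742,
        -1.024 ]), 'ee_pos': array([0.4432, 0.2393, 0.2452]), 'orientation': array([1.5689, 1.2218, 0.034 ]), 'wrist_force': array([ 0.9131, -0.0677, -0.659 ]), 'ft_torque': array([ 0.0059,  0.3399, -0.0174]), 'gripper_width': 0.08547966890306533}
```

Request:
{"name": "carry_out", "arguments": {
  "steps": [
    [[0, 0, 0], [3.6, 5, 13.3], 0],
    [[0, 0, 0], [3.6, 5, 13.3], 0],
    [[0, 0, 0], [3.6, 5, 13.3], 0],
    [[0, 0, 0], [3.6, 5, 13.3], 0],
    [[0, 0, 0], [3.6, 5, 13.3], 0]
  ]
}}

```text
clock: 3.2
ee_pos: [0.508, 0.1054, 0.2288]
orientation: [1.571, 1.222, 0.027]
wrist_force: [0.1, 0.9, -0.0]
gripper_width: 0.0852
```

```bash
cat >> h.py <<'E'
def fproj(p,X):
    V=np.array(p['view']);K=np.array(p['mtx']); q=V[:3,:3]@X+V[:3,3]
    th=np.arctan2(np.hypot(q[0],q[1]),q[2]);ph=np.arctan2(q[1],q[0])
    return np.array([K[0,2]+K[0,0]*th*np.cos(ph),K[1,2]+K[1,1]*th*np.sin(ph)])
E
python3 - <<'E'
from h import *
goto(NECK+.12*ax,Rg); print(cur()[2]['joint_positions'])
w=manip.get_image('wrist');im=w['image'][:,:,::-1].copy()
F=NECK-.091*ax
e1=np.cross(ax,[0,1,0]);e1/=np.linalg.norm(e1);e2=np.cross(ax,e1)
for h,rr in ((.106,.017),(.076,.033)):
    for a in np.linspace(0,2*np.pi,60):
        u=fproj(w,F+h*ax+rr*(np.cos(a)*e1+np.sin(a)*e2)); cv2.circle(im,tuple(int(round(v)) for v in u),0,(0,255,0),-1)
for n in ['copper_neck','copper_foot','spool_copper']:
    print(n,[(q['xy'],q['score']) for q in manip.landmark_of(w,n)[:2]])
print(fproj(w,NECK),fproj(w,F),w['mtx'])
cv2.imwrite('pics/b.png',im)
E
```

```text
turn deg [-0.3706  0.1285  0.0101] shift cm [ 0.0097 -0.107  -0.274 ]
[-0.6603  0.283   0.3734  2.3114 -0.0164  0.2305 -0.2762]
copper_neck [([252.5, 190.8], 0.93)]
copper_foot []
spool_copper [([257.9, 167.1], 0.93)]
[255.2834 186.0031] [255.1289 164.6067] [[297.3186   0.     254.7177]
 [  0.     297.3186 190.2159]
 [  0.       0.       1.    ]]
```

View pics/b.png

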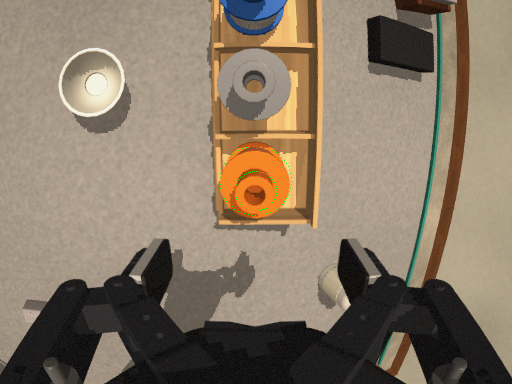

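```bash
python3 - <<'E'
import cv2
im=cv2.imread('pics/b.png')[130:240,200:310]
cv2.imwrite('pics/c.png',cv2.resize(im,None,fx=5,fy=5,interpolation=2))
E
```

```text
(no output)
```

View pics/c.png

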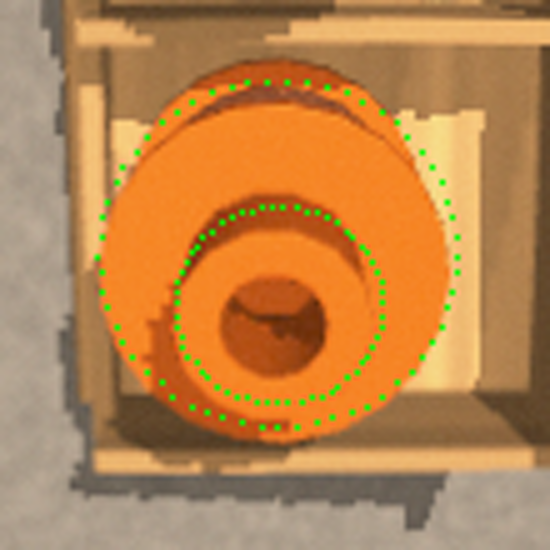

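```bash
python3 - <<'E'
from h import *
from scipy.optimize import least_squares
w=manip.get_image('wrist');F=NECK-.091*ax
e1=np.cross(ax,[0,1,0]);e1/=np.linalg.norm(e1);e2=np.cross(ax,e1)
def ext(F):
    o=[]
    for h,rr in ((.106,.017),(.076,.033)):
        u=np.array([fproj(w,F+h*ax+rr*(np.cos(a)*e1+np.sin(a)*e2)) for a in np.linspace(0,2*np.pi,73)])
        o+=[*u.min(0),*u.max(0)]
    return np.array(o)
obs=np.array([178,229,370,410, 103,102,450,442])/5-.4+np.tile([200,130],4)
s=least_squares(lambda d:ext(F+d)-obs,np.zeros(3));print(s.x,s.fun,'foot',F+s.x,'neck',NECK+s.x)
print('along ax',s.x@ax)
# check against side/top
for n in ('side','top'):
    p=manip.get_image(n); print(n,proj(p,NECK+s.x),[q['xy'] for q in manip.landmark_of(p,'copper_neck')[:1]])
print(np.linalg.inv(w['view'])[:3,3])
E
```

```text
[ 0.0014  0.0004 -0.0093] [-0.3889 -0.5976  0.839   1.0461 -0.0239  0.5163 -0.4814 -1.0238] foot [0.5805 0.111  0.0208] neck [0.5494 0.1099 0.1063]
along ax -0.00917638664814465
side [220.7962 172.1151] [[223.5, 169.9]]
top [214.7181 204.3471] [[213.6, 202.5]]
[0.4584 0.1825 0.3489]
```

```bash
cat >> h.py <<'E'
NECK=np.array([.5494,.1099,.1063])
E
python3 -c "
from h import *
goto(NECK+.006*ax,Rg)"
```

```text
turn deg [ 0.1675 -0.0578  0.0378] shift cm [12.3473 -0.1678  0.1974]
```

Request:
{"name": "carry_out", "arguments": {
  "steps": [
    [[0, 0, 0], [3, -0.2, 0.2], 0],
    [[0, 0, 0], [6, -0.2, 0.2], 0],
    [[0, 0, 0], [9, -0.2, 0.2], 0],
    [[0, 0, 0], [10.5, -0.2, 0.2], 0],
    [[0, 0, 0], [11.5, -0.2, 0.2], 0],
    [[0, 0, 0], [12.3, -0.2, 0.2], 0],
    [[0, 0, 0], [12.3, -0.2, 0.2], 0]
  ]
}}

```text
clock: 4.35
ee_pos: [0.5348, 0.1013, 0.1283]
orientation: [1.475, 1.261, -0.062]
wrist_force: [0.3, -0.9, -0.6]
gripper_width: 0.0854
```

```bash
python3 - <<'E'
from h import *
goto(NECK+.006*ax,Rg)
w=manip.get_image('wrist'); cv2.imwrite('pics/d.png',w['image'][:,:,::-1])
s=manip.get_image('side'); cv2.imwrite('pics/e.png',cv2.resize(s['image'][110:230,150:310,::-1],None,fx=5,fy=5,interpolation=2))
E
```

```text
turn deg [0.3187 1.6561 2.3329] shift cm [ 1.9217  0.7267 -0.8606]
```

View pics/e.png

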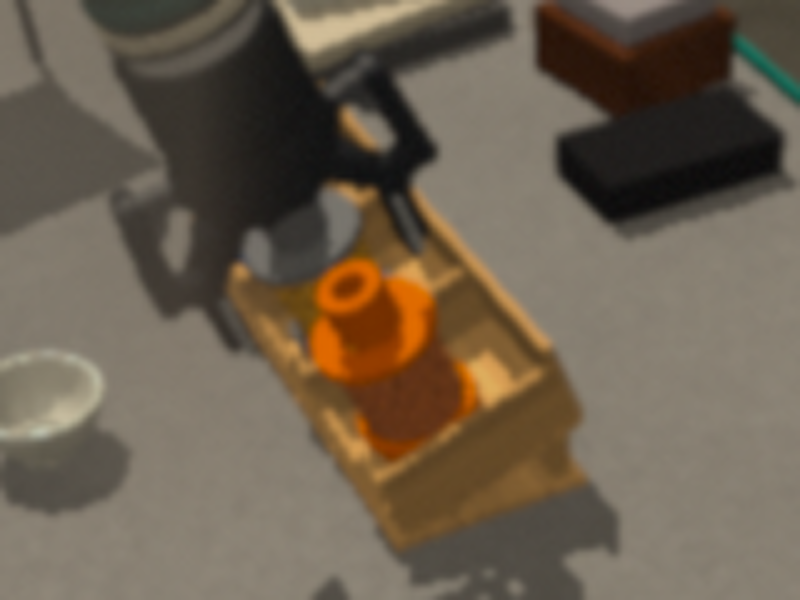

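```bash
python3 -c "
from h import *
print(cur()[2]['joint_positions'])"
```

```text
[-0.3858  0.4931  0.0685  2.2987  0.9155  0.1059 -1.1962]
```

View pics/d.png

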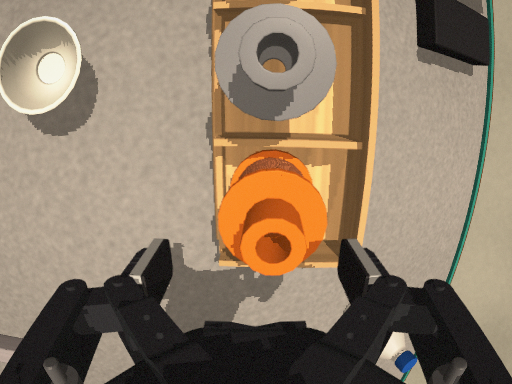

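```bash
cat >> h.py <<'E'
T=np.deg2rad(10); xt=np.array([np.sin(T)*np.cos(yw),np.sin(T)*np.sin(yw),-np.cos(T)])
R2=tool(xt,[-np.sin(yw),np.cos(yw),0]); FOOT=NECK-.091*ax; PG=FOOT+.100*ax+.005*xt
E
python3 -c "
from h import *
goto(PG-.1*xt,R2);goto(PG,R2);print(PG)"
```

```text
turn deg [-89.6152   7.2803  -4.6536] shift cm [-7.8104  2.0081 -0.6018]
turn deg [-89.6152   7.2803  -4.6536] shift cm [ 2.0975  0.6858 -0.8957]
[0.5472 0.1098 0.1098]
```

Request:
{"name": "carry_out", "arguments": {
  "steps": [
    [[0, 0, 0], [-4, 0, 0], 0],
    [[0, 0, 0], [-8, 2, -0.6], 0],
    [[-89.6, 7.3, -4.7], [-8, 2, -0.6], 0],
    [[-89.6, 7.3, -4.7], [-8, 2, -0.6], 0],
    [[-89.6, 7.3, -4.7], [-8, 2, -0.6], 0],
    [[-89.6, 7.3, -4.7], [-8, 2, -0.6], 0],
    [[-89.6, 7.3, -4.7], [-8, 2, -0.6], 0],
    [[-89.6, 7.3, -4.7], [-8, 2, -0.6], 0],
    [[-89.6, 7.3, -4.7], [-8, 2, -0.6], 0],
    [[-89.6, 7.3, -4.7], [-8, 2, -0.6], 0]
  ]
}}

```text
clock: 5.45
ee_pos: [0.5286, 0.1094, 0.2107]
orientation: [0.434, 1.365, 0.104]
wrist_force: [0.1, -0.4, -0.6]
gripper_width: 0.0855
```

```bash
python3 -c "
from h import *
goto(PG-.1*xt,R2);print(cur()[2]['joint_positions'])"
```

```text
turn deg [-20.9174   1.5842  -1.1367] shift cm [0.2609 0.0059 0.0746]
[ 0.2791  0.4388 -0.764   2.1628  0.7176  0.5636  0.2364]
```

Request:
{"name": "carry_out", "arguments": {
  "steps": [
    [[-20.9, 1.6, -1.1], [0.3, 0, 0.1], 0],
    [[-20.9, 1.6, -1.1], [0.3, 0, 0.1], 0],
    [[-20.9, 1.6, -1.1], [0.3, 0, 0.1], 0],
    [[-20.9, 1.6, -1.1], [0.3, 0, 0.1], 0],
    [[-20.9, 1.6, -1.1], [0.3, 0, 0.1], 0]
  ]
}}

```text
clock: 5.95
ee_pos: [0.5304, 0.1089, 0.2079]
orientation: [0.01, 1.395, 0.035]
wrist_force: [0.8, -0.2, -0.2]
gripper_width: 0.0856
```

```bash
python3 - <<'E'
from h import *
goto(PG-.1*xt,R2);goto(PG,R2);print(cur()[2]['joint_positions'])
w=manip.get_image('wrist');im=w['image'][:,:,::-1].copy()
F=FOOT
e1=np.cross(ax,[0,1,0]);e1/=np.linalg.norm(e1);e2=np.cross(ax,e1)
for h,rr in ((.106,.017),(.076,.033)):
    for a in np.linspace(0,2*np.pi,60):
        u=fproj(w,F+h*ax+rr*(np.cos(a)*e1+np.sin(a)*e2)); cv2.circle(im,tuple(int(round(v)) for v in u),0,(0,255,0),-1)
u=fproj(w,NECK).astype(int);print(u)
x0=max(0,u[0]-80);y0=max(0,u[1]-60)
print(x0,y0);cv2.imwrite('pics/f.png',cv2.resize(im[y0:y0+120,x0:x0+160],None,fx=5,fy=5,interpolation=2))
E
```

```text
turn deg [-0.463   0.0681 -0.0177] shift cm [-0.053   0.0329 -0.0493]
turn deg [-0.463   0.0681 -0.0177] shift cm [ 9.947   0.0298 -0.0612]
[ 0.3384  0.4839 -0.8604  2.1394  0.7639  0.6432  0.5485]
[254 197]
174 137
```

View pics/f.png

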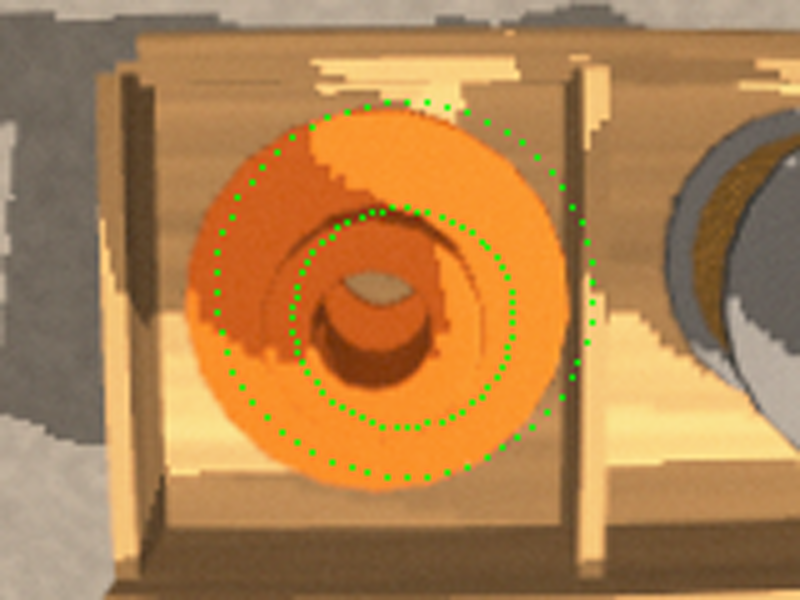

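Request:
{"name": "carry_out", "arguments": {
  "steps": [
    [[-0.4, 0, 0], [3, -0.3, 0], 0],
    [[-0.4, 0, 0], [6, -0.3, 0], 0],
    [[-0.4, 0, 0], [8, -0.3, 0], 0],
    [[-0.4, 0, 0], [9, -0.3, 0], 0],
    [[-0.4, 0, 0], [9.7, -0.3, 0], 0],
    [[-0.4, 0, 0], [9.7, -0.3, 0], 0],
    [[-0.4, 0, 0], [9.7, -0.3, 0], 0]
  ]
}}

```text
clock: 6.7
ee_pos: [0.5484, 0.1065, 0.1132]
orientation: [0.0, 1.393, 0.033]
wrist_force: [-0.1, 0.0, 0.3]
gripper_width: 0.0855
```

```bash
python3 - <<'E'
from h import *
goto(PG,R2);print(cur()[2]['joint_positions'])
w=manip.get_image('wrist');im=w['image'][:,:,::-1]
s=manip.get_image('side')['image'][110:230,150:310,::-1]
a=cv2.resize(s,(512,384),interpolation=2)
cv2.imwrite('pics/g.png',cv2.resize(np.vstack([im,a]),None,fx=.78,fy=.78))
E
```

```text
turn deg [-0.0106  0.2093  0.0002] shift cm [ 0.3153  0.3384 -0.167 ]
[ 0.1894  0.6225 -0.6645  2.1726  1.0335  0.4971  0.3222]
```

View pics/g.png

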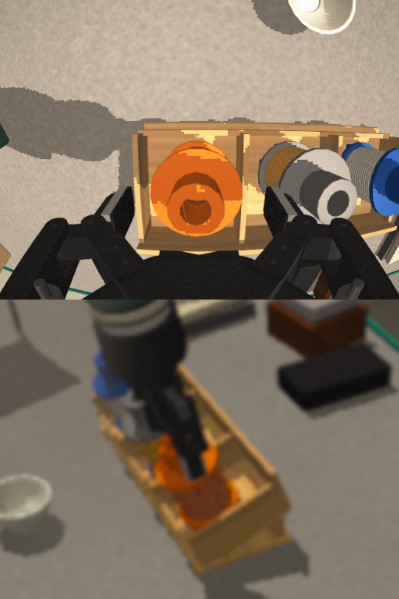

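Request:
{"name": "carry_out", "arguments": {
  "steps": [
    [[0, 0, 0], [0, 0, 0], 0.4],
    [[0, 0, 0], [0, 0, 0], 1],
    [[0, 0, 0], [0, 0, 0], 1],
    [[0, 0, 0], [0, 0, 0], 1],
    [[0, 0, 0], [0, 0, 0], 1],
    [[0, 0, 0], [0, 0, 0], 1],
    [[0, 0, 0], [0, 0, 0], 1],
    [[0, 0, 0], [0, 0, 0], 1]
  ],
  "newtons": 50
}}

```text
clock: 7.6
ee_pos: [0.548, 0.1057, 0.1128]
orientation: [-0.007, 1.394, 0.025]
wrist_force: [-1.6, -1.7, 6.1]
gripper_width: 0.0339
```

Request:
{"name": "carry_out", "arguments": {
  "steps": [
    [[0, 0, 0], [-1, 0, -0.17], 1],
    [[0, 0, 0], [-2, 0, -0.35], 1],
    [[0, 0, 0], [-4, 0, -0.7], 1],
    [[0, 0, 0], [-6, 0, -1.06], 1],
    [[0, 0, 0], [-9, 0, -1.6], 1],
    [[0, 0, 0], [-11.8, 0, -2.1], 1],
    [[0, 0, 0], [-13.8, 0, -2.4], 1],
    [[0, 0, 0], [-13.8, 0, -2.4], 1]
  ]
}}

```text
clock: 8.4
ee_pos: [0.4999, 0.1053, 0.2464]
orientation: [-0.002, 1.39, 0.032]
wrist_force: [0.1, -1.0, -3.2]
gripper_width: 0.0337
```

```bash
python3 - <<'E'
from h import *
print(cur()[2])
t=manip.get_image('top');s=manip.get_image('side')
for n in ['seat','spindle_tip','stand','copper_foot']:
    a=manip.landmark_of(s,n);b=manip.landmark_of(t,n)
    print(n,[(np.round(q['xy'],1),round(q['score'],2)) for q in a[:1]],[(np.round(q['xy'],1),round(q['score'],2)) for q in b[:1]])
    if a and b: print('   ',*tri([(s,a[0]['xy']),(t,b[0]['xy'])]))
x=cv2.resize(s['image'][90:330,130:350,::-1],(600,655),interpolation=2)
a=s['image'][110:200,170:270,::-1];b=s['image'][260:350,230:330,::-1];c=t['image'][170:260,310:410,::-1]
cv2.imwrite('pics/h.png',cv2.resize(np.vstack([np.hstack([a,b]),np.hstack([c,t['image'][140:230,150:250,::-1]])]),None,fx=3.3,fy=3.3,interpolation=2))
E
```

```text
{'clock': 8.4, 'joint_positions': array([ 0.4212,  0.3944, -0.9469,  2.1654,  0.6597,  0.6728,  0.6329]), 'qvel': array([-0.0289,  0.0483,  0.0544,  0.0117,  0.0535, -0.0268, -0.0377]), 'joint_efforts': array([  0.6663, -34.3041,  -6.7088, -17.2056,   0.2262,  -0.2205,
         0.1718]), 'ee_pos': array([0.4999, 0.1053, 0.2464]), 'orientation': array([-0.0017,  1.3899,  0.0318]), 'wrist_force': array([ 0.0756, -1.033 , -3.2036]), 'ft_torque': array([ 0.0569,  0.3598, -0.0266]), 'gripper_width': 0.03370567797707091}
seat [(array([282.3, 309.4]), 0.62)] [(array([360.9, 213.3]), 0.74)]
    [ 0.5217 -0.2576  0.0414] 0.0016723909196395958
spindle_tip [(array([282.5, 285.1]), 0.64)] [(array([368.4, 211.3]), 0.83)]
    [ 0.5238 -0.2552  0.1114] 0.001958901332185295
stand [(array([283.8, 313.6]), 0.8)] [(array([349.9, 210. ]), 0.83)]
    [ 0.533  -0.2416 -0.0027] 0.004636420819278024
copper_foot [(array([214.7, 159.1]), 0.95)] [(array([212.7, 212.8]), 0.86)]
    [0.5326 0.109  0.1507] 0.005574681012889124
```

View pics/h.png

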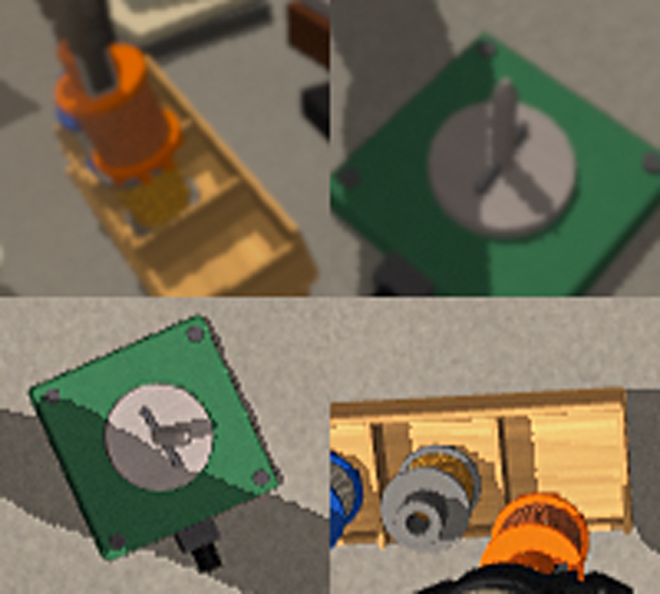

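```bash
cat >> h.py <<'E'
Rgr=R.from_euler('xyz',[-.007,1.394,.025]); Pgr=np.array([.548,.1057,.1128])
NK=np.array([.550,.1057,.109])      # neck point at grasp
axT=Rgr.inv().apply(ax); axT[1]=0; axT/=np.linalg.norm(axT)   # spool axis in tool frame (pads fix y)
ftT=Rgr.inv().apply(NK-.091*ax-Pgr)
def mount(foot,jaw_az):  # tool pose with spool upright, foot centre at foot
    base=tool(np.array([-axT[0],0,-axT[2]])*0+[0,0,-1],[np.cos(jaw_az),np.sin(jaw_az),0])
    d=base.inv().apply([0,0,1.]); # want axT -> d (both in x-z plane of tool)
    ang=np.arctan2(d[0],d[2])-np.arctan2(axT[0],axT[2])
    Rm=base*R.from_rotvec([0,ang,0]); return np.array(foot)-Rm.apply(ftT),Rm
def footnow():
    p,r,s=cur(); return p+r.apply(ftT), r.apply(axT)
E
python3 - <<'E'
from h import *
t=manip.get_image('top');s=manip.get_image('side')
print(onz(t,(357.9,212.6),.0345),onz(s,(282.2,309.3),.0345))
print(onz(t,(360.9,213.3),.0345),onz(s,(282.8,310.6),.0345))
print(axT,ftT,footnow())
print(manip.landmark_of(t,'flux')[:1],[onz(t,q['xy'],0) for q in manip.landmark_of(t,'flux')[:1]])
goto(*mount([.523,-.256,.155],np.deg2rad(91.8)))
E
```

```text
[ 0.5226 -0.2514  0.0345] [ 0.5252 -0.2538  0.0345]
[ 0.5206 -0.259   0.0345] [ 0.5249 -0.2567  0.0345]
[-0.9852  0.     -0.1714] [0.0937 0.0001 0.0169] (array([0.5332, 0.1059, 0.1545]), array([-0.3416, -0.0112,  0.9398]))
[{'xy': [291.4, 140.9], 'score': 0.61}] [array([ 0.7196, -0.0888,  0.    ])]
turn deg [ 0.0882 20.0056  0.0107] shift cm [ -0.4274 -36.1318   1.1288]
```

Request:
{"name": "carry_out", "arguments": {
  "steps": [
    [[0, 5, 0], [-0.5, -4, 0.3], 1],
    [[0, 10, 0], [-0.5, -8, 0.5], 1],
    [[0, 15, 0], [-0.5, -12.5, 0.8], 1],
    [[0, 20, 0], [-0.5, -17, 1.1], 1],
    [[0, 20, 0], [-0.5, -21.5, 1.1], 1],
    [[0, 20, 0], [-0.5, -26, 1.1], 1],
    [[0, 20, 0], [-0.5, -30, 1.1], 1],
    [[0, 20, 0], [-0.5, -34, 1.1], 1],
    [[0, 20, 0], [-0.5, -36, 1.1], 1],
    [[0, 20, 0], [-0.5, -36, 1.1], 1]
  ]
}}

```text
clock: 10.1
ee_pos: [0.5217, -0.2607, 0.2501]
orientation: [-3.123, 1.399, -3.099]
wrist_force: [-0.5, -0.1, -3.6]
gripper_width: 0.0334
```

```bash
python3 - <<'E'
from h import *
print(footnow(),cur()[2]['joint_positions'],cur()[2]['wrist_force'])
t=manip.get_image('top');s=manip.get_image('side');w=manip.get_image('wrist')
for n in ['spindle_tip','seat','copper_foot','copper_neck']:
    a=manip.landmark_of(s,n);b=manip.landmark_of(t,n)
    print(n,[(np.round(q['xy'],1),round(q['score'],2)) for q in a[:1]],[(np.round(q['xy'],1),round(q['score'],2)) for q in b[:1]])
    if a and b: print('   ',*tri([(s,a[0]['xy']),(t,b[0]['xy'])]))
F,_=footnow();sh=s['image'].copy()
for X in (F,[.5235,-.255,.1095],[.5235,-.255,.0345]):
    u=proj(s,X); cv2.circle(sh,tuple(int(round(v)) for v in u),0,(255,0,255),-1)
a=cv2.resize(sh[220:340,210:370,::-1],None,fx=3.4,fy=3.4,interpolation=2)
cv2.imwrite('pics/i.png',np.vstack([a[:,:512] if a.shape[1]>=512 else a,w['image'][200:,:a.shape[1],::-1][:, :512]]) if a.shape[1]>=512 else a)
E
```

```text
(array([ 0.5224, -0.2609,  0.1549]), array([-0.0007,  0.0031,  1.    ])) [ 0.9649  0.6237 -0.9183  1.8094  0.5549  1.1745  1.4176] [-0.4888 -0.0882 -3.6494]
spindle_tip [(array([281.7, 285.2]), 0.9)] [(array([367.2, 212.2]), 0.61)]
    [ 0.5225 -0.2532  0.1093] 0.0008288791435066256
seat [(array([284. , 309.7]), 0.81)] [(array([361.2, 210.9]), 0.73)]
    [ 0.5265 -0.2586  0.039 ] 0.0004024280544166861
copper_foot [(array([284.3, 267.1]), 0.57)] [(array([378.6, 212.4]), 0.77)]
    [ 0.5212 -0.2612  0.1682] 0.0011649603805987507
copper_neck [(array([287.2, 231.6]), 0.95)] [(array([390.5, 212.4]), 0.94)]
    [ 0.5221 -0.2598  0.2493] 0.0009830410361568156
```

View pics/i.png

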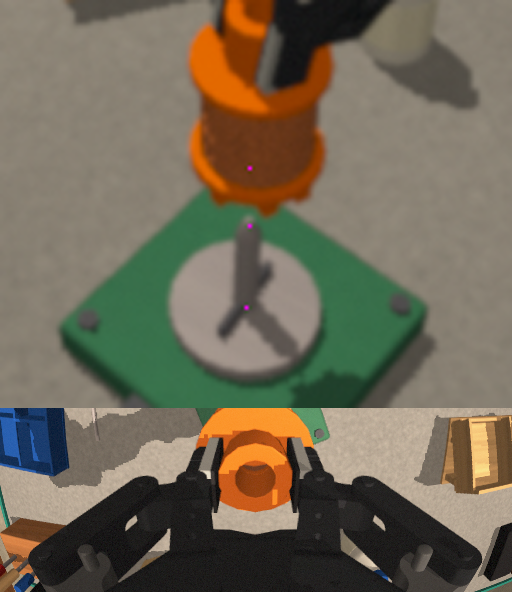

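```bash
python3 - <<'E'
from h import *
goto(*mount([.5235,-.2555,.155],np.deg2rad(91.8)));goto(*mount([.5235,-.2555,.113],np.deg2rad(91.8)))
E
```

```text
turn deg [0.1298 0.0248 0.0483] shift cm [ 0.0774 -0.126   0.1   ]
turn deg [0.1298 0.0248 0.0483] shift cm [ 4.2155 -0.1242  0.8182]
```

Request:
{"name": "carry_out", "arguments": {
  "steps": [
    [[0, 0, 0], [1.5, -0.1, 0.36], 1],
    [[0, 0, 0], [2.8, -0.1, 0.6], 1],
    [[0, 0, 0], [4, -0.1, 0.8], 1],
    [[0, 0, 0], [4, -0.1, 0.8], 1],
    [[0, 0, 0], [4, -0.1, 0.8], 1],
    [[0, 0, 0], [4, -0.1, 0.8], 1]
  ]
}}

```text
clock: 11.25
ee_pos: [0.5235, -0.2558, 0.2106]
orientation: [-3.14, 1.4, -3.107]
wrist_force: [0.3, 0.3, -4.5]
gripper_width: 0.0333
```

```bash
python3 - <<'E'
from h import *
print(footnow(),cur()[2]['wrist_force'])
t=manip.get_image('top');s=manip.get_image('side');print(footnow()[0])
for n in ['spindle_tip','seat','copper_foot','copper_neck']:
    a=manip.landmark_of(s,n);b=manip.landmark_of(t,n)
    print(n,[(np.round(q['xy'],1),round(q['score'],2)) for q in a[:1]],[(np.round(q['xy'],1),round(q['score'],2)) for q in b[:1]])
    if a and b: print('   ',*tri([(s,a[0]['xy']),(t,b[0]['xy'])]))
# bbox of orange mask in side: centre column
for n in ('spool_copper',):
  for p in (s,t):
    m=manip.masks_of(p,n)[0]; print(m['score'],m['bbox'])
sh=s['image'].copy();F=footnow()[0]
cv2.imwrite('pics/j.png',cv2.resize(sh[230:340,220:350,::-1],None,fx=5,fy=5,interpolation=2))
for h in (.016,.076):
    C=F+[0,0,h]; u=np.array([proj(s,C+.033*np.array([np.cos(a),np.sin(a),0])) for a in np.linspace(0,6.28,60)]); print('pred flange ext',u.min(0),u.max(0))
u=np.array([proj(s,np.array([.5235,-.2555,.0345])+.042*np.array([np.cos(a),np.sin(a),0])) for a in np.linspace(0,6.28,60)]); print('pred disc ext',u.min(0),u.max(0))
E
```

```text
(array([ 0.5241, -0.2557,  0.1154]), array([-0.0012,  0.0002,  1.    ])) [ 0.3392  0.2711 -4.4643]
[ 0.5242 -0.2558  0.1156]
spindle_tip [(array([282.7, 284.9]), 0.98)] [(array([367.5, 213.1]), 0.62)]
    [ 0.522  -0.254   0.1112] 0.0016800534379414662
seat [(array([280.2, 310.1]), 0.73)] [(array([361.3, 214.8]), 0.62)]
    [ 0.5175 -0.2579  0.0426] 0.0010909064915524478
copper_foot [(array([284.5, 282.1]), 0.59)] [(array([370.8, 209.4]), 0.71)]
    [ 0.5272 -0.2577  0.1212] 0.003398590954211931
copper_neck [(array([286.6, 246.7]), 0.97)] [(array([383.3, 212. ]), 0.72)]
    [ 0.5235 -0.2576  0.2127] 0.001408172256411828
0.73 [185.4, 128.1, 209.7, 158.2]
0.73 [360.0, 201.2, 391.1, 226.7]
pred flange ext [264.5165 263.276 ] [303.0258 294.4894]
pred flange ext [264.5876 240.1007] [305.4732 271.322 ]
pred disc ext [259.5327 291.6358] [304.3522 330.8993]
```

View pics/j.png

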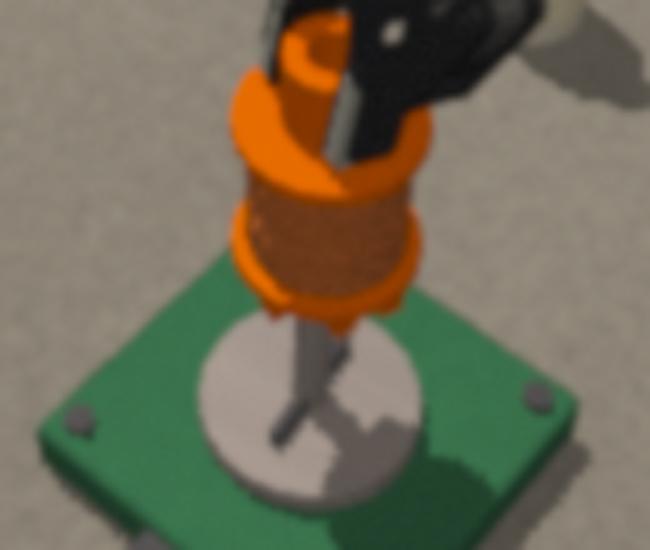

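```bash
python3 - <<'E'
from h import *
t=manip.get_image('top');s=manip.get_image('side')
F=footnow()[0];N=F+[0,0,.091]
J=lambda p,X:np.array([(proj(p,X+.001*e)-proj(p,X)) for e in np.eye(3)]).T
print('side',J(s,F),proj(s,N),'top',J(t,N),proj(t,N))
m=manip.masks_of(t,'spool_copper')[:2]
for k in m: print(k['bbox'],k['score'])
u=np.array([proj(t,F+[.033*np.cos(a),.033*np.sin(a),.076]) for a in np.linspace(0,6.28,60)]); print('pred flange top',u.min(0),u.max(0))
u=np.array([proj(t,np.array([.5235,-.2555,.0345])+.042*np.array([np.cos(a),np.sin(a),0])) for a in np.linspace(0,6.28,60)]); print('pred disc ext',u.min(0),u.max(0))
cv2.imwrite('pics/k.png',cv2.resize(t['image'][180:245,330:430,::-1],None,fx=6,fy=6,interpolation=2))
E
```

```text
side [[ 0.5032 -0.2758  0.019 ]
 [-0.2059 -0.4242 -0.3538]] [285.2938 248.803 ] top [[-0.0199 -0.4703  0.155 ]
 [-0.47    0.0097 -0.0042]] [381.5605 211.5719]
[356.0, 199.5, 391.2, 228.5] 0.54
pred flange top [364.0433 196.4402] [394.5399 226.8992]
pred disc ext [343.1769 195.93  ] [375.8485 228.5816]
```

Request:
{"name": "carry_out", "arguments": {
  "steps": [
    [[0, 0, 0], [0, 0.45, 0], 1],
    [[0, 0, 0], [0, 0.45, 0], 1],
    [[0, 0, 0], [0.8, 0.45, 0.14], 1],
    [[0, 0, 0], [1.3, 0.45, 0.23], 1],
    [[0, 0, 0], [1.7, 0.45, 0.3], 1],
    [[0, 0, 0], [2, 0.45, 0.35], 1],
    [[0, 0, 0], [2, 0.45, 0.35], 1]
  ]
}}

```text
clock: 12.7
ee_pos: [0.5225, -0.2514, 0.1893]
orientation: [3.141, 1.398, -3.11]
wrist_force: [-0.4, -0.1, -4.7]
gripper_width: 0.0332
```

```bash
python3 - <<'E'
from h import *
s=cur()[2];print(footnow(),s['wrist_force'],s['ft_torque'])
p=manip.get_image('side');t=manip.get_image('top')
a=cv2.resize(p['image'][230:340,220:350,::-1],(600,508),interpolation=2)
b=cv2.resize(t['image'][180:245,330:430,::-1],(600,390),interpolation=2)
cv2.imwrite('pics/l.png',cv2.resize(np.vstack([a,b]),None,fx=.66,fy=.66))
E
```

```text
(array([ 0.523 , -0.2513,  0.0941]), array([ 0.0008, -0.0001,  1.    ])) [-0.3892 -0.0973 -4.7219] [ 0.0066 -0.3705  0.072 ]
```

View pics/l.png

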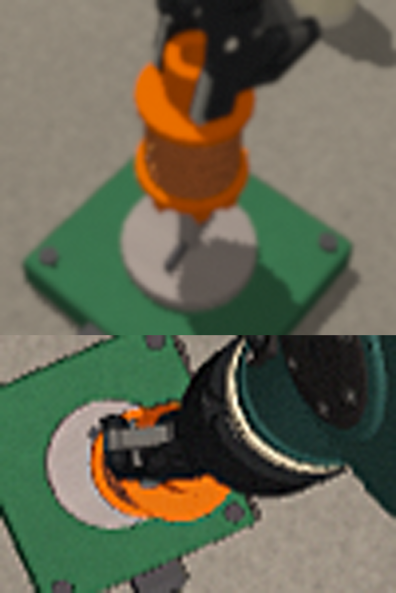

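Request:
{"name": "carry_out", "arguments": {
  "steps": [
    [[0, 0, 0], [0.5, 0, 0.09], 1],
    [[0, 0, 0], [1, 0, 0.18], 1],
    [[0, 0, 0], [1.5, 0, 0.26], 1],
    [[0, 0, 0], [2, 0, 0.35], 1],
    [[0, 0, 0], [2.5, 0, 0.44], 1],
    [[0, 0, 0], [2.5, 0, 0.44], 1]
  ]
}}

```text
clock: 13.4
ee_pos: [0.5223, -0.2513, 0.1637]
orientation: [3.14, 1.397, -3.11]
wrist_force: [0.1, 0.5, -3.8]
gripper_width: 0.0336
```

```bash
cat > q.py <<'E'
from h import *
s=cur()[2];print(footnow(),s['wrist_force'],s['ft_torque'],s['joint_positions'])
E
python3 q.py
```

```text
(array([ 0.5228, -0.2512,  0.0684]), array([ 0.0013, -0.0002,  1.    ])) [ 0.0652  0.5378 -3.8406] [ 0.0264 -0.3151 -0.0107] [ 0.9068  0.7202 -0.8566  1.88    0.6516  1.0437  1.3279]
```

Request:
{"name": "carry_out", "arguments": {
  "steps": [
    [[0, 0, 0], [0.5, 0, 0.09], 1],
    [[0, 0, 0], [1, 0, 0.18], 1],
    [[0, 0, 0], [1.4, 0, 0.25], 1],
    [[0, 0, 0], [1.8, 0, 0.32], 1],
    [[0, 0, 0], [1.8, 0, 0.32], 1]
  ]
}}

```text
clock: 13.9
ee_pos: [0.5225, -0.2513, 0.1456]
orientation: [3.141, 1.398, -3.109]
wrist_force: [-0.0, -0.3, -3.3]
gripper_width: 0.0338
```

Request:
{"name": "carry_out", "arguments": {
  "steps": [
    [[0, 0, 0], [0.2, 0, 0.04], 1],
    [[0, 0, 0], [0.4, 0, 0.07], 1],
    [[0, 0, 0], [0.6, 0, 0.11], 1],
    [[0, 0, 0], [0.6, 0, 0.11], 1]
  ]
}}

```text
clock: 14.3
ee_pos: [0.5229, -0.2514, 0.14]
orientation: [-3.14, 1.398, -3.108]
wrist_force: [0.7, 0.2, -3.9]
gripper_width: 0.0329
```

```bash
python3 q.py
```

```text
(array([ 0.5234, -0.2513,  0.0447]), array([0.0001, 0.0002, 1.    ])) [ 0.7257  0.171  -3.8829] [-0.0025 -0.294   0.0096] [ 0.8922  0.7488 -0.8356  1.8929  0.682   1.0088  1.3035]
```

Now small steps until contact.

Request:
{"name": "carry_out", "arguments": {
  "steps": [
    [[0, 0, 0], [0.1, 0, 0.02], 1],
    [[0, 0, 0], [0.2, 0, 0.04], 1],
    [[0, 0, 0], [0.3, 0, 0.05], 1],
    [[0, 0, 0], [0.3, 0, 0.05], 1]
  ]
}}

```text
clock: 14.7
ee_pos: [0.5229, -0.2514, 0.1371]
orientation: [-3.14, 1.399, -3.107]
wrist_force: [0.2, 0.2, -3.6]
gripper_width: 0.0332
```

Request:
{"name": "carry_out", "arguments": {
  "steps": [
    [[0, 0, 0], [0.1, 0, 0.02], 1],
    [[0, 0, 0], [0.2, 0, 0.04], 1],
    [[0, 0, 0], [0.2, 0, 0.04], 1]
  ]
}}

```text
clock: 15.0
ee_pos: [0.523, -0.2514, 0.135]
orientation: [-3.141, 1.399, -3.108]
wrist_force: [-0.2, -0.4, -4.9]
gripper_width: 0.0334
```

Request:
{"name": "carry_out", "arguments": {
  "steps": [
    [[0, 0, 0], [0.1, 0, 0.02], 1],
    [[0, 0, 0], [0.2, 0, 0.04], 1],
    [[0, 0, 0], [0.2, 0, 0.04], 1]
  ]
}}

```text
clock: 15.3
ee_pos: [0.5233, -0.2514, 0.1334]
orientation: [-3.138, 1.399, -3.105]
wrist_force: [-0.6, -0.2, -0.5]
gripper_width: 0.0335
```

Request:
{"name": "carry_out", "arguments": {
  "steps": [
    [[0, 0, 0], [0.1, 0, 0.02], 1],
    [[0, 0, 0], [0.2, 0, 0.04], 1],
    [[0, 0, 0], [0.2, 0, 0.04], 1]
  ]
}}

```text
clock: 15.6
ee_pos: [0.5237, -0.2513, 0.1332]
orientation: [-3.13, 1.399, -3.098]
wrist_force: [-3.5, 0.4, 9.0]
gripper_width: 0.0331
```

Request:
{"name": "carry_out", "arguments": {
  "steps": [
    [[2, 0, 0.35], [-0.05, 0, 0], 1],
    [[5, 0, 0.87], [-0.05, 0, 0], 1],
    [[8, 0, 1.4], [-0.05, 0, 0], 1],
    [[11, 0, 1.9], [-0.05, 0, 0], 1],
    [[14, 0, 2.43], [-0.05, 0, 0], 1],
    [[17, 0, 2.95], [-0.05, 0, 0], 1],
    [[20, 0, 3.5], [-0.05, 0, 0], 1]
  ]
}}

```text
clock: 16.3
ee_pos: [0.5241, -0.2498, 0.1332]
orientation: [3.132, 1.399, 2.81]
wrist_force: [-1.2, 1.9, 5.7]
gripper_width: 0.0331
```

```bash
python3 q.py
```

```text
(array([ 0.5248, -0.2498,  0.0379]), array([-0.0014, -0.0012,  1.    ])) [-1.1809  1.851   5.6922] [0.6278 0.3021 0.0971] [ 0.8781  0.7411 -0.7724  1.8859  0.5873  0.956   1.0479]
```

Still riding on the bar (force 5.7 N up). Continue turning.

Request:
{"name": "carry_out", "arguments": {
  "steps": [
    [[3, 0, 0.52], [0, 0, 0], 1],
    [[6, 0, 1.04], [0, 0, 0], 1],
    [[9, 0, 1.56], [0, 0, 0], 1],
    [[12, 0, 2.1], [0, 0, 0], 1],
    [[15, 0, 2.6], [0, 0, 0], 1],
    [[18, 0, 3.1], [0, 0, 0], 1],
    [[20, 0, 3.5], [0, 0, 0], 1]
  ]
}}

```text
clock: 17.0
ee_pos: [0.5244, -0.2496, 0.1333]
orientation: [3.125, 1.399, 2.449]
wrist_force: [-0.7, 2.0, 6.0]
gripper_width: 0.0333
```

```bash
python3 q.py
```

```text
(array([ 0.5251, -0.2497,  0.038 ]), array([-0.0023, -0.0018,  1.    ])) [-0.7133  1.9827  6.0147] [0.7557 0.2595 0.0054] [ 0.8701  0.7196 -0.7118  1.8893  0.4852  0.8968  0.8038]
```

Request:
{"name": "carry_out", "arguments": {
  "steps": [
    [[3, 0, 0.52], [0, 0, 0], 1],
    [[6, 0, 1.04], [0, 0, 0], 1],
    [[9, 0, 1.56], [0, 0, 0], 1],
    [[12, 0, 2.1], [0, 0, 0], 1],
    [[15, 0, 2.6], [0, 0, 0], 1],
    [[18, 0, 3.1], [0, 0, 0], 1],
    [[20, 0, 3.5], [0, 0, 0], 1]
  ]
}}

```text
clock: 17.7
ee_pos: [0.523, -0.2513, 0.1313]
orientation: [3.138, 1.398, 2.106]
wrist_force: [-1.0, 0.0, -4.6]
gripper_width: 0.0336
```

```bash
python3 q.py
```

```text
(array([ 0.5234, -0.2517,  0.036 ]), array([-0.0005, -0.0006,  1.    ])) [-0.9504  0.0372 -4.6058] [-0.3024 -0.1486 -0.0166] [ 0.8583  0.6952 -0.6432  1.9074  0.3873  0.8211  0.5586]
```

Request:
{"name": "carry_out", "arguments": {
  "steps": [
    [[0, 0, 0], [0.1, 0, 0.02], 1],
    [[0, 0, 0], [0.2, 0, 0.035], 1],
    [[0, 0, 0], [0.3, 0, 0.05], 1],
    [[0, 0, 0], [0.3, 0, 0.05], 1]
  ]
}}

```text
clock: 18.1
ee_pos: [0.5232, -0.2512, 0.1283]
orientation: [3.136, 1.398, 2.106]
wrist_force: [-0.2, 0.1, -4.1]
gripper_width: 0.0335
```

```bash
python3 q.py
```

```text
(array([ 0.5236, -0.2516,  0.033 ]), array([-0.0005, -0.0009,  1.    ])) [-0.1866  0.0824 -4.1108] [-0.234  -0.1494  0.0127] [ 0.8566  0.6995 -0.6413  1.9085  0.3906  0.8166  0.558 ]
```

Request:
{"name": "carry_out", "arguments": {
  "steps": [
    [[0, 0, 0], [0.1, 0, 0.02], 1],
    [[0, 0, 0], [0.2, 0, 0.035], 1],
    [[0, 0, 0], [0.2, 0, 0.035], 1]
  ]
}}

```text
clock: 18.4
ee_pos: [0.5232, -0.2513, 0.1263]
orientation: [3.137, 1.398, 2.107]
wrist_force: [-0.1, 0.9, -4.3]
gripper_width: 0.0334
```

Request:
{"name": "carry_out", "arguments": {
  "steps": [
    [[0, 0, 0], [0.1, 0, 0.02], 1],
    [[0, 0, 0], [0.1, 0, 0.02], 1]
  ]
}}

```text
clock: 18.6
ee_pos: [0.5234, -0.2514, 0.1257]
orientation: [3.135, 1.399, 2.105]
wrist_force: [-0.3, -0.2, -2.6]
gripper_width: 0.0335
```

Request:
{"name": "carry_out", "arguments": {
  "steps": [
    [[0, 0, 0], [0.05, 0, 0.01], 1],
    [[0, 0, 0], [0.05, 0, 0.01], 1],
    [[0, 0, 0], [0.05, 0, 0.01], 1]
  ]
}}

```text
clock: 18.9
ee_pos: [0.5235, -0.2515, 0.1256]
orientation: [3.136, 1.399, 2.106]
wrist_force: [-1.4, 0.2, 2.9]
gripper_width: 0.0333
```

```bash
python3 q.py
```

```text
(array([ 0.5239, -0.252 ,  0.0303]), array([-0.0011, -0.0001,  1.    ])) [-1.3848  0.1996  2.9066] [-0.1371  0.338   0.0783] [ 0.8547  0.7028 -0.6385  1.9095  0.3939  0.8116  0.5556]
```

Request:
{"name": "carry_out", "arguments": {
  "steps": [
    [[0, 0, 0], [0, 0, 0], 0.6],
    [[0, 0, 0], [0, 0, 0], 0.4],
    [[0, 0, 0], [0, 0, 0], 0],
    [[0, 0, 0], [0, 0, 0], 0],
    [[0, 0, 0], [0, 0, 0], 0],
    [[0, 0, 0], [0, 0, 0], 0]
  ]
}}

```text
clock: 19.5
ee_pos: [0.5234, -0.2513, 0.1249]
orientation: [3.135, 1.398, 2.104]
wrist_force: [-0.1, 0.2, 1.1]
gripper_width: 0.0854
```

Request:
{"name": "carry_out", "arguments": {
  "steps": [
    [[0, 0, 0], [-2, 0, 0], 0],
    [[0, 0, 0], [-4, 0, 0], 0],
    [[0, 0, 0], [-8, 0, 0], 0],
    [[0, 0, 0], [-12, 0, 0], 0],
    [[0, 0, 0], [-15, 0, 0], 0],
    [[0, 0, 0], [-15, 0, 0], 0]
  ]
}}

```text
clock: 20.1
ee_pos: [0.5398, -0.2746, 0.2775]
orientation: [3.102, 1.406, 2.071]
wrist_force: [0.8, -0.5, 0.6]
gripper_width: 0.0854
```

```bash
python3 - <<'E'
from h import *
s=manip.get_image('side');t=manip.get_image('top')
for n in ['copper_neck','spool_steel','spool_brass','dish','flux']:
    a=manip.landmark_of(s,n);b=manip.landmark_of(t,n)
    print(n,[np.round(q['xy'],1) for q in a[:1]],[np.round(q['xy'],1) for q in b[:1]])
    if a and b: print('   ',*tri([(s,a[0]['xy']),(t,b[0]['xy'])]))
a=cv2.resize(s['image'][230:340,220:350,::-1],(520,440),interpolation=2)
b=cv2.resize(s['image'][80:260,140:380,::-1],(520,390),interpolation=2)
cv2.imwrite('pics/m.png',cv2.resize(np.vstack([a,b]),None,fx=.72,fy=.72))
E
```

```text
copper_neck [array([284.2, 276.9])] [array([367.9, 211.7])]
    [ 0.5257 -0.2506  0.1273] 0.002373216589052134
spool_steel [array([206. , 154.4])] [array([148.6, 195.3])]
    [0.5734 0.2872 0.0449] 0.006773578829680294
spool_brass [array([221. , 175.9])] [array([185.3, 193.3])]
    [0.5801 0.1955 0.0263] 0.0032740342985881745
dish [array([157.4, 200. ])] [array([181. , 262.1])]
    [ 0.3988  0.2145 -0.0075] 0.0023607748476362858
flux [array([323.3, 232.2])] [array([293. , 137.9])]
    [ 0.7267 -0.0929  0.0027] 0.0006486478382062821
```

View pics/m.png

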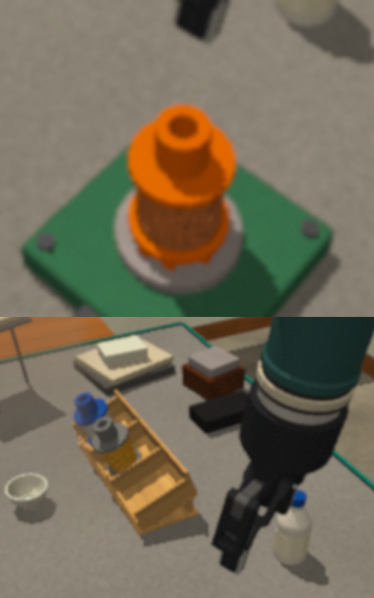

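```bash
python3 -c "
from workcell import manip
print(manip.job_done())"
```

```text
the job is handed in; nothing more can be done
None
```

The copper spool is on the pay-off stand's spindle, upright and fully home, and I handed the job in at about 20 s on the robot's clock, inside the 61 s limit.

- **Grasp:** My first approach, tilted with the spool at 20°, ran against a wrist joint limit. I backed off and gripped the neck with the tool at 10° instead.
- **Mounting:** The bore went over the spindle without noticeable side force. The spool met the bar with the tool at z = 0.1333 m. I turned it about 60° under light pressure (about 9 N peak upward force) until it dropped into the slots, then lowered it to contact at z = 0.1256 m.
- **Seating check:** It sank 7.7 mm below the bar contact, against 8 mm expected. The neck was seen at z = 0.127 m, against 0.1255 m when flush. The last picture shows the spool upright and flush on the turntable, with the gripper open and clear.
- **Other objects:** In the last picture the steel and brass spools are in their bays, and the dish and flux bottle are standing. The dish and flux readings match the earlier ones to within about 8 mm. The two spools' readings scatter by up to about 17 mm, mainly in height, which is detection noise.
- **Disagreement:** The camera views disagreed on the spool's position by several mm. I settled this by comparing views and by contact forces.

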